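# Stand the tipped test-reagent bottles up in their row

### The arm

A 7-joint arm with a two-finger parallel gripper is mounted at the origin on the work surface. World frame = base frame: x ahead of the robot, y to its left, z up, the work surface at z = 0. Lengths are in m, angles in rad, forces in N, time in s.
With the tool pointing down it reaches from about 0.425 to 0.875 m from the base axis. Payload 8.4 kg.
Tool frame: the origin (TCP) lies at the very end of the fingers, on their centre line; the grasp point (between the pads) lies 19 mm behind it; z points along the fingers, y is the line along which they close (so a half turn about z gives the same grasp; the last joint's range is limited). The gripper opens to 87 mm and grips with 3 to 60 N. Pads are 19 mm wide; open, the fingers measure 117 mm over their backs; the gripper's body (75 mm by 190 mm) begins 51 mm behind the grasp point.
Start: joints at [1.186, 0.333, 0.04, 1.465, -0.013, 1.343, -0.059], TCP at [0.183, -0.624, 0.223] pointing down, gripper open.
Joint ranges: [-2.58, 2.58], [-0.38, 2.09], [-1.3, 1.39], [0.25, 2.4], [-1.5, 4.64], [0.08, 2.09], [-2.65, 2.65]. Speed limits (rad/s): [2.22, 2.22, 2.79, 2.79, 3.14, 3.14, 3.14].

### API

Orientations are given as a unit quaternion [w, x, y, z].
In Python, from bench import readout, vision, order gives the robot as it stands. The module is installed in compiled form; this text tells all that it offers.
- The arm moves only by the tool servo_tool, never from a script. Its argument "motion" is a list of rows, each a list of 2 entries, a list of its own where there are three numbers: the shift along the tool's x, y, z in cm, then the turn, a rotation vector about the tool's x, y, z in degrees. In form: [[[dx, dy, dz], [ax, ay, az]], ...]. A call has 1 to 12 rows; each row shifts and turns the commanded pose from where the row before left it, along the tool's axes as they then stand; what a row does not reach is not made up. A row lasts 1/10 s, in which the tool goes at most 50 mm and 8.59 degrees, less where a joint would pass 70% of its speed; a pose out of reach is approached as far as the arm can. A call with a gripper value outside its range is refused whole. "hand" is the gripper's target within -1 to 1 (shut at 1, half-way at 0, fully open at -1), set as the call begins (left out, the last holds). The fingers move at their own pace and stop on an object; the grip force is fixed at half the most. Time passes only in rows, so rows that do not move let the fingers close. It gives the time, the measured TCP pose, the force, the opening and the grip force at its end, in the units of the state.
- readout.state(): the state, without advancing time (a new reading comes with each control period).
- vision.get_image(name): name is "side" or "top" or "wrist"; returns a dict with "image" (480x640x3 uint8, red, green, blue), "depth" (480x640 float32, m along the optical axis (not along the pixel's ray), 0 where there is no reading), "fov_y" (degrees; the focal length in pixels is half the picture's height over the tangent of half this angle, whatever the lens; pixels are square), "cx", "cy" (the principal point, pixels), "R" (3x3) and "t" (3): a world point X has camera coordinates R X + t. Camera axes: x right, y down, z forward; pixel columns grow to the right and rows downward; lengths in m; the calibration is good to about 2 mm. A picture is of the moment at which its call begins.
- order.sign_off(): hands the job in; it is judged then, once.
The state is a dict: "clock": time; "joint_positions": joint angles; "joint_velocities": joint speeds; "joint_torque": joint torques, N m; "tool_pos": TCP position; "ee_rot": TCP orientation; "contact_force": force on the tool from outside, world axes, zero at the start; "torque": the same for the moment, N m; "gripper_width": finger opening in m; "grip_force": force on a finger pad.
Only numpy, scipy, OpenCV 4.12 (cv2) and the standard library are available. Lean on these libraries where they do the work, as an engineer would, in place of code of your own. Each camera call takes 0.05 s, during which the arm holds its last target. There are 200 camera calls.

### The job

Two small amber bottles have tipped over in the low wooden reagent tray on the gold buyer's desk. Stand each of them upright on its base on the tray's floor, in the same gap between the white jars where it lies, setting the glass down gently, and let go. Leave the three jars and the loupe where they are, and do not knock any of them over.

Things in the scene. Friction and masses are not known exactly. Their poses are not given: they have to be found in the camera images.
- lane: Low pale wooden tray, the lane, fixed to the desk: 50 mm wide (its x), 450 mm long (its y), z up. Origin: centre of its underside, on the desk. Floor 5 mm above the desk; lips all round, 4 mm thick, rise to 9 mm; inside 42 x 442 mm. Jars stand in it at about y = +200, 0 and -200 mm, with a gap on each side of the middle jar.
- bottle_left: Square amber glass bottle, black cap: body 32 x 32 mm up to 58 mm, shoulder narrowing to 67 mm, cap 21 mm diameter from 69 to 88 mm (its full height), about 70 g. Origin: centre of its underside; +z from base to cap. It starts lying along the lane between the middle and the left jar, cap towards the left jar. Its gap: the lane's +y side.
- bottle_right: Square amber glass bottle, black cap: body 32 x 32 mm up to 58 mm, shoulder narrowing to 67 mm, cap 21 mm diameter from 69 to 88 mm (its full height), about 70 g. Origin: centre of its underside; +z from base to cap. It starts lying along the lane between the middle and the right jar, cap towards the right jar. Its gap: the lane's -y side.
- jar_left: Low white jar with a black lid, 37 mm diameter (lid), 36 mm high, about 90 g, standing near the lane's +y end. Origin: centre of its underside, +z up. Stays where it is.
- jar_mid: Low white jar with a black lid, 37 mm diameter (lid), 36 mm high, about 90 g, standing at the middle of the lane. Origin: centre of its underside, +z up. Stays where it is.
- jar_right: Low white jar with a black lid, 37 mm diameter (lid), 36 mm high, about 90 g, standing near the lane's -y end. Origin: centre of its underside, +z up. Stays where it is.
- loupe: Folding loupe lying on the desk beyond the lane: black case 30 x 24 x 12 mm with a steel lens ring, 26 mm diameter and 14 mm high, centred 30 mm along its +x. Origin: centre of the case's underside. Stays where it is.
Not all that is in view belongs to the job. What is shaped like the bottle_right but green or purple is not meant.

How it is judged:
By the outcome, as a careful person would: the job done as asked, in the order asked, and still so for the second after the job is handed in, with the robot touching nothing.
It also fails if it takes over 54 s, if anything falls off the work surface, if the arm or the gripper's body presses on something with over 40 N, if the wrist force passes 120 N, or if a joint passes its speed limit or range.

## Working session

There is one attempt and no reset: what is moved stays moved. The work goes in short steps, Python scripts to look and compute and a tool call to move; the robot and the scene stay as the last step left them, time stands still between calls to the robot, and variables do not carry over. Pictures are saved under pics/ and viewed, at most 10 in all, crops included, and the job is handed in when it is done.

Besides the shell and the picture viewer there is one more tool, called after "Emit:" by a JSON object that holds its "op" and its "data", one argument or row to a line. servo_tool: Moves the arm, as the interface text tells. Its arguments: {"type":"object","properties":{"motion":{"type":"array"},"hand":{"type":"number"}},"required":["motion"]}

```bash
mkdir -p pics; cat > h.py <<'E'
import numpy as np, cv2
from bench import readout, vision, order
def cam(n):
    d=vision.get_image(n); d['f']=240/np.tan(np.radians(d['fov_y'])/2); return d
def save(d,name): cv2.imwrite('pics/'+name,d['image'][:,:,::-1])
def plane(d,u,v,z):
    r=np.array([(u-d['cx'])/d['f'],(v-d['cy'])/d['f'],1]); R=np.array(d['R']);t=np.array(d['t'])
    o=-R.T@t; r=R.T@r; return o+r*(z-o[2])/r[2]
def cloud(d):
    v,u=np.mgrid[:480,:640]; Z=d['depth']
    P=np.stack([(u-d['cx'])/d['f']*Z,(v-d['cy'])/d['f']*Z,Z],-1)
    return (P-np.array(d['t']))@np.array(d['R'])
E
python3 - <<'E'
from h import *
a=cam('top');b=cam('side')
save(a,'top.png');save(b,'side.png')
for d in(a,b): print(-np.array(d['R']).T@d['t'],d['f'],np.array(d['R'])[2])
print(readout.state())
E
```

```text
[0.52526148 0.04900247 0.75430676] 460.7832027452018 [ 0.12967872 -0.03992736 -0.99075185]
[0.36011109 0.61992757 0.43087886] 462.0245060993581 [ 0.31627081 -0.78714069 -0.52951139]
{'clock': 0.1, 'joint_positions': array([ 1.1858061 ,  0.33385156,  0.03986985,  1.46618517, -0.01340612,
        1.34327886, -0.05848687]), 'joint_velocities': array([-0.00035216, -0.00200959, -0.0016504 , -0.00164506, -0.00072812,
       -0.00019814,  0.00067138]), 'joint_torque': array([ 3.38493119e-03, -6.57816124e+01,  1.33931860e+00, -4.04713476e+01,
       -5.96597814e-02,  4.09078645e-02,  6.65744597e-05]), 'tool_pos': array([ 0.18310648, -0.62323888,  0.22173969]), 'ee_rot': array([-7.13233401e-04,  9.89807635e-01,  1.42408970e-01, -1.48382043e-04]), 'contact_force': array([-1.18004101,  0.15124523, -0.7096743 ]), 'torque': array([ 0.03349214,  0.00351892, -0.00556539]), 'grip_force': 0.0, 'gripper_width': 0.08687422015517553}
```

View pics/top.png

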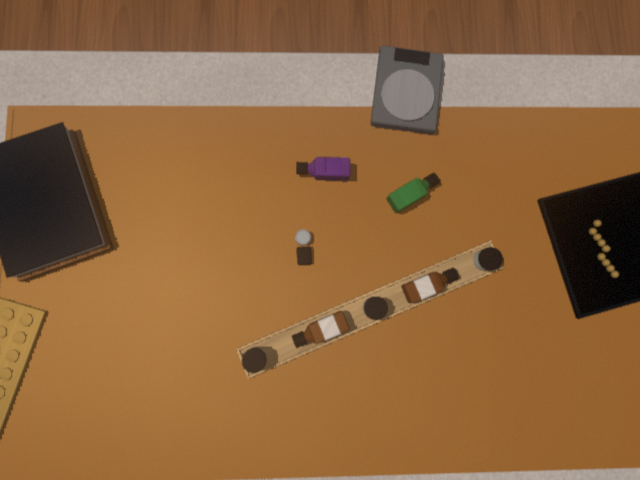

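View pics/side.png

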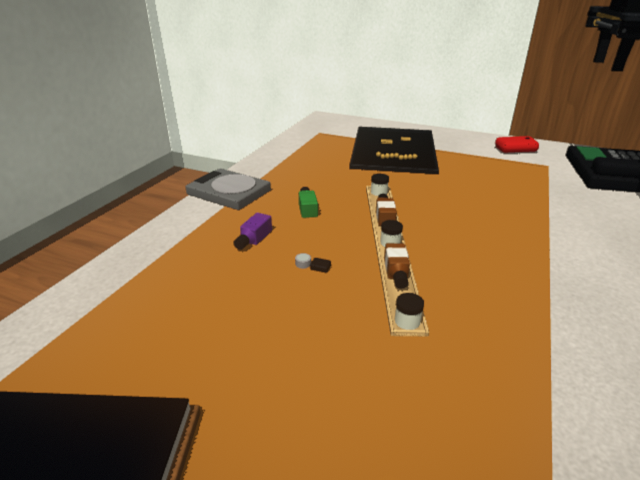

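The amber bottles lie in the tray at top pixels (328,328), in the left gap, and (425,288), in the right gap. Purple (325,168) and green (410,194) lie outside the tray and are not meant. The jars are at (255,360), (376,308) and (489,259), and the loupe is at (304,247). Next I measure and confirm in a crop.

```bash
python3 - <<'E'
from h import *
a=cam('top'); im=a['image']; hsv=cv2.cvtColor(im,cv2.COLOR_RGB2HSV)
cv2.imwrite('pics/crop.png',cv2.resize(im[230:390,230:520,::-1],None,fx=2.7,fy=2.7,interpolation=cv2.INTER_CUBIC))
C=cloud(a)
J=[plane(a,*p,.041) for p in((255,360),(376,308),(489,259))]
print(np.round(J,4))
ax=J[0]-J[2]; ax[2]=0; ax/=np.linalg.norm(ax); n=np.array([ax[1],-ax[0],0]); print('axis',ax,'n',n)
D=C-J[1]; u=D@ax; w=D@n; z=C[...,2]; ok=(a['depth']>0)&(abs(w)<.03)
print('desk z',np.median(z[300:310,150:200]))
for lo,hi in((.03,.16),(-.16,-.03)):
    m=ok&(u>lo)&(u<hi)&(z>.02)
    b=m&(z>.03)&(abs(w)<.025)
    print(m.sum(),'u',np.percentile(u[m],[0,2,98,100]),'body u',np.percentile(u[b],[2,98]),'w',np.percentile(w[b],[2,50,98]),'ztop',np.percentile(z[b],[10,50,90]))
    r=cv2.minAreaRect(np.stack([u[b],w[b]],-1).astype(np.float32)*1000);print(r)
for k in(-.2,0,.2):
    m=ok&(abs(u-k)<.025)&(z>.036)
    print('jar',k,u[m].mean(),w[m].mean(),np.median(z[m]))
E
```

```text
[[ 0.4335  0.1321  0.041 ]
 [ 0.5078 -0.0525  0.041 ]
 [ 0.5813 -0.2333  0.041 ]]
axis [-0.37513088  0.92697186  0.        ] n [0.92697186 0.37513088 0.        ]
desk z 0.0009347038853025999
1076 u [0.04908799 0.05094873 0.13426712 0.13661368] body u [0.05069895 0.1320421 ] w [-0.013042    0.00236612  0.01766727] ztop [0.03257464 0.03644413 0.03812919]
((92.82344055175781, 2.217726707458496), (87.48764038085938, 32.482276916503906), 0.32855552434921265)
1024 u [-0.14267738 -0.14001397 -0.05510517 -0.05442191] body u [-0.13613617 -0.05563996] w [-0.01433155  0.00081881  0.01636473] ztop [0.03300916 0.03639508 0.03810183]
((-98.29683685302734, 0.7326126098632812), (87.8901138305664, 32.399845123291016), 0.7206922173500061)
jar -0.2 -0.1981326308411206 0.001244603017605785 0.04063987061965306
jar 0 0.0002716797483052916 0.0012460627969540085 0.04065827876010496
jar 0.2 0.20101186177758365 0.0017647554270005666 0.04082682394862621
```

View pics/crop.png

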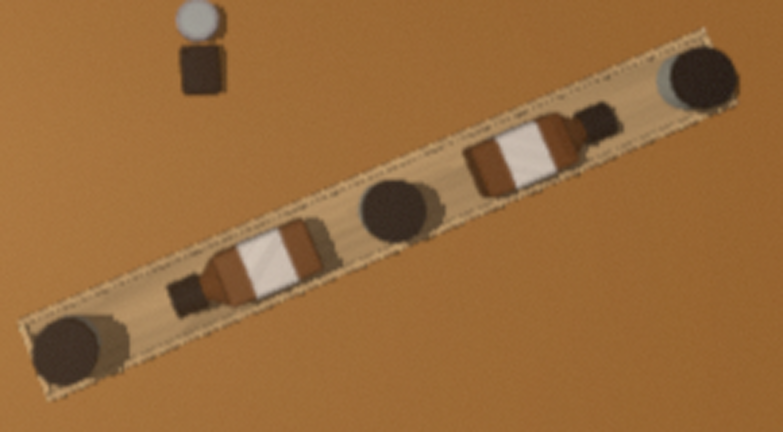

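The crop confirms both: the amber bottles with white labels and black caps lie one on each side of the middle jar (393,210 in the crop), each cap toward its outer jar. I now swing over the left gap.

Emit:
{"op": "servo_tool", "data": {
  "motion": [
    [[3.3,-0.6,0],[0,0,-4]],
    [[3.3,-0.6,0],[0,0,-4]],
    [[3.3,-0.6,0],[0,0,-4]],
    [[3.3,-0.6,0],[0,0,-4]],
    [[3.3,-0.6,0],[0,0,-4]],
    [[3.3,-0.6,0],[0,0,-4]],
    [[3.3,-0.6,0],[0,0,-4]],
    [[3.3,-0.6,0],[0,0,-4]],
    [[3.3,-0.6,0],[0,0,-4]],
    [[3.3,-0.6,0],[0,0,-4]],
    [[3.3,-0.6,0],[0,0,-4]],
    [[3.3,-0.6,0],[0,0,-4]]
  ],
  "hand": -1
}}

```text
clock: 1.35
tool_pos: [0.4422, -0.3274, 0.2226]
ee_rot: [0.0, 0.845, 0.535, -0.0]
contact_force: [1.1, -0.2, 1.2]
gripper_width: 0.0869
grip_force: 0.0
```

Emit:
{"op": "servo_tool", "data": {
  "motion": [
    [[3.3,-0.6,0],[0,0,-4]],
    [[3.3,-0.6,0],[0,0,-4]],
    [[3.3,-0.6,0],[0,0,-4]],
    [[3.3,-0.6,0],[0,0,-4]],
    [[3.3,-0.6,0],[0,0,-4]],
    [[3.3,-0.6,0],[0,0,-4]],
    [[3.3,-0.6,0],[0,0,-4]],
    [[3.3,-0.6,0],[0,0,-4]],
    [[3.3,-0.6,0],[0,0,-4]],
    [[0,0,0],[0,0,-4]],
    [[0,0,0],[0,0,-4]],
    [[0,0,0],[0,0,-4]]
  ]
}}

```text
clock: 2.55
tool_pos: [0.4372, -0.0318, 0.2226]
ee_rot: [0.0, 0.554, 0.833, -0.0]
contact_force: [0.3, 0.1, 0.1]
gripper_width: 0.087
grip_force: 0.0
```

```bash
cat >> h.py <<'E'
from scipy.spatial.transform import Rotation as Ro
O=np.array([.5078,-.0525,0]); AX=np.array([-.37513,.92697,0]); N=np.array([.92697,.37513,0]); Z=np.array([0,0,1.])
def pose(): 
    s=readout.state(); return np.array(s['tool_pos']),Ro.from_quat(np.roll(s['ee_rot'],-1)),s
def target(u,w,z,deg):
    """grasp point at lane (u,w,z); tool dir = (sin deg along AX, -cos deg)"""
    d=np.sin(np.radians(deg))*AX-np.cos(np.radians(deg))*Z
    R=Ro.from_matrix(np.stack([np.cross(N,d),N,d],1)); return O+u*AX+w*N+z*Z+.019*d,R
def plan(u,w,z,deg):
    p,R,s=pose(); tp,tR=target(u,w,z,deg)
    rv=np.degrees((R.inv()*tR).as_rotvec())
    print('turn',np.round(rv,2),'then shift cm',np.round(tR.inv().apply(tp-p)*100,2),'| shift first cm',np.round(R.inv().apply(tp-p)*100,2))
def lane():
    p,R,s=pose(); M=R.as_matrix(); g=p-.019*M[:,2]-O
    print('grasp u,w,z',np.round([g@AX,g@N,g[2]],4),'dir u,w,z',np.round([M[:,2]@AX,M[:,2]@N,M[2,2]],3),'y.N',np.round(M[:,1]@N,4),'q',np.round(s['joint_positions'],2),'t',s['clock'],'F',np.round(s['contact_force'],1))
def measure(d):
    C=cloud(d); D=C-O; u=D@AX; w=D@N; z=C[...,2]; ok=(d['depth']>0)&(abs(w)<.03)
    for lo,hi in((.03,.165),(-.165,-.03)):
        b=ok&(u>lo)&(u<hi)&(z>.02)
        if b.sum()>200:
            r=cv2.minAreaRect(np.stack([u[b],w[b]],-1).astype(np.float32)*1000);print(b.sum(),np.round(r[0],1),np.round(r[1],1),round(r[2],1),'u',np.percentile(u[b],[1,99]).round(4),'z',np.percentile(z[b],[50,95]).round(4))
    for k in(-.2,0,.2):
        m=ok&(abs(u-k)<.03)&(z>.037)
        if m.sum()>50: print('jar',k,u[m].mean().round(4),w[m].mean().round(4),np.median(z[m]).round(4))
E
python3 - <<'E'
from h import *
d=cam('wrist'); save(d,'w1.png'); measure(d); lane()
plan(.091,.002,.15,-45); plan(.091,.002,.032,-45)
E
```

```text
36193 [85.6  1.2] [102.4  54. ] 20.3 u [0.0406 0.1223] z [0.3163 0.3354]
1077 [-98.4  -0.7] [89.7 32.3] 0.0 u [-0.1411 -0.054 ] z [0.0368 0.0384]
jar 0 0.0013 -0.0002 0.0412
jar 0.2 0.2014 0.0003 0.0413
grasp u,w,z [ 0.0455 -0.0577  0.2415] dir u,w,z [-0.001 -0.    -1.   ] y.N 0.9999 q [ 0.56 -0.08 -0.55  1.92 -0.04  1.29  0.43] t 2.6 F [-0.4 -0.3 -0.9]
turn [  0.34 -44.95   0.88] then shift cm [8.35 5.97 3.81] | shift first cm [3.12 6.03 8.59]
turn [  0.34 -44.95   0.88] then shift cm [16.69  5.97 12.15] | shift first cm [ 3.13  6.03 20.39]
```

View pics/w1.png

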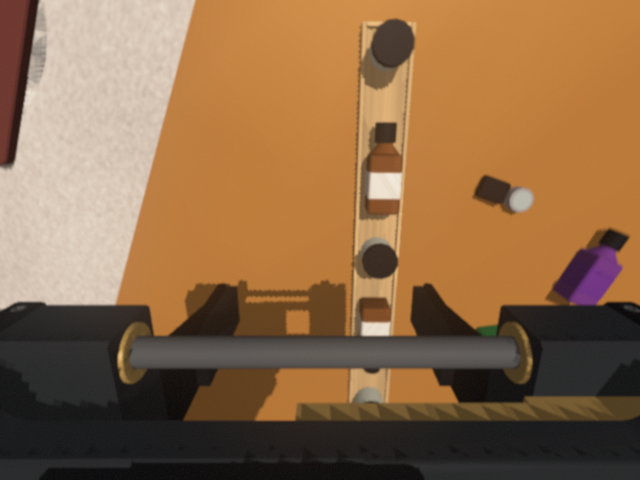

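The left bottle is under the fingers at about (375,320) and the right one is at (385,185), with the middle jar at (378,260). The fingers are already parallel to the lane. Shift over the left bottle and tilt.

Emit:
{"op": "servo_tool", "data": {
  "motion": [
    [[0.8,1.5,1.5],[0,0,0]],
    [[0.8,1.5,1.5],[0,0,0]],
    [[0.8,1.5,1.5],[0,0,0]],
    [[0.7,1.5,1.5],[0,0,0]],
    [[0,0,0],[0.05,-7.5,0.15]],
    [[0,0,0],[0.05,-7.5,0.15]],
    [[0,0,0],[0.05,-7.5,0.15]],
    [[0,0,0],[0.05,-7.5,0.15]],
    [[0,0,0],[0.05,-7.5,0.15]],
    [[0,0,0],[0.05,-7.5,0.15]],
    [[0,0,0],[0,0,0]]
  ]
}}

```text
clock: 3.7
tool_pos: [0.48, 0.0217, 0.1604]
ee_rot: [0.317, 0.517, 0.765, -0.216]
contact_force: [-1.4, 0.4, -0.2]
gripper_width: 0.0868
grip_force: 0.0
```

```bash
python3 - <<'E'
from h import *
d=cam('wrist'); save(d,'w2.png'); measure(d); lane()
plan(.091,.0015,.06,-45); plan(.091,.0015,.032,-45)
E
```

```text
14697 [107.3   0. ] [ 60.  115.4] 90.0 u [0.0548 0.1648] z [0.1974 0.2114]
1279 [-97.1  -0.7] [89.7 32.2] 0.3 u [-0.1396 -0.0537] z [0.0365 0.0376]
jar -0.2 -0.1944 -0.0001 0.0409
jar 0 0.0034 -0.0002 0.041
jar 0.2 0.1752 -0.0001 0.2205
grasp u,w,z [0.0915 0.0021 0.1743] dir u,w,z [-0.705 -0.005 -0.709] y.N 1.0 q [ 0.07  0.22 -0.83  2.06  0.88  1.42 -0.76] t 3.75 F [-0.9  0.2  0.3]
turn [-0.29 -0.15 -0.09] then shift cm [ 8.04 -0.05  8.12] | shift first cm [ 8.02 -0.03  8.14]
turn [-0.29 -0.15 -0.09] then shift cm [10.02 -0.05 10.1 ] | shift first cm [10.   -0.02 10.13]
```

Emit:
{"op": "servo_tool", "data": {
  "motion": [
    [[1.3,0,1.3],[-0.05,0,0]],
    [[1.3,0,1.3],[-0.05,0,0]],
    [[1.3,0,1.3],[-0.05,0,0]],
    [[1.3,0,1.3],[-0.05,0,0]],
    [[1.3,0,1.35],[-0.05,0,0]],
    [[1.2,0,1.2],[0,0,0]],
    [[0.8,-0.05,0.8],[0,0,0]],
    [[0.8,0,0.8],[0,0,0]],
    [[0.5,0,0.5],[0,0,0]],
    [[0,0,0],[0,0,0]],
    [[0,0,0],[0,0,0]]
  ]
}}

```text
clock: 4.85
tool_pos: [0.4817, 0.0182, 0.0239]
ee_rot: [0.318, 0.52, 0.764, -0.213]
contact_force: [0.0, -0.3, 0.2]
gripper_width: 0.0872
grip_force: 0.0
```

```bash
python3 - <<'E'
from h import *
lane(); plan(.091,.0012,.032,-45)
a=cam('side'); cv2.imwrite('pics/s2.png',cv2.resize(a['image'][130:370,280:560,::-1],None,fx=2.5,fy=2.5))
E
```

```text
grasp u,w,z [0.0888 0.0024 0.0373] dir u,w,z [-0.707 -0.002 -0.707] y.N 1.0 q [-0.03  0.49 -0.75  2.13  1.08  1.34 -1.06] t 4.85 F [ 0.  -0.3  0.2]
turn [-0.11 -0.01 -0.46] then shift cm [ 0.53 -0.11  0.22] | shift first cm [ 0.53 -0.12  0.22]
```

View pics/s2.png

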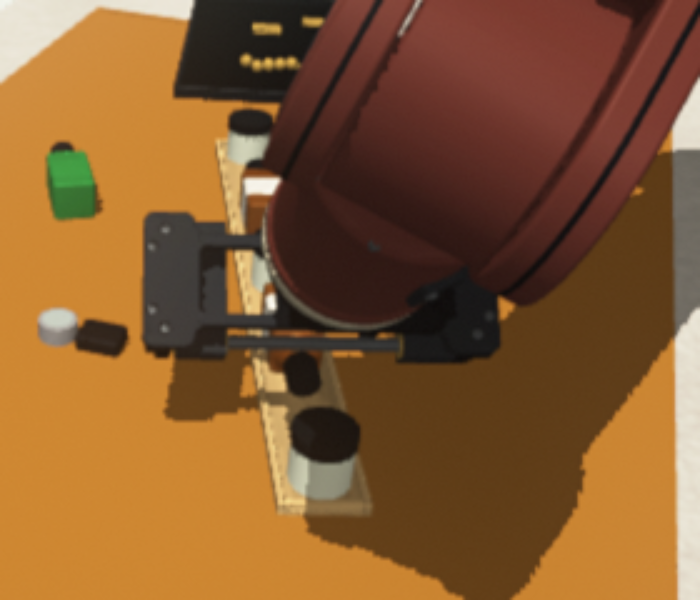

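The gripper straddles the left bottle. The loupe (125,335) and left jar (322,450) are clear. Final 5 mm, then close.

Emit:
{"op": "servo_tool", "data": {
  "motion": [
    [[0.5,-0.1,0.2],[0,0,-0.4]],
    [[0,0,0],[0,0,0]],
    [[0,0,0],[0,0,0]]
  ]
}}

```text
clock: 5.2
tool_pos: [0.4798, 0.0198, 0.0186]
ee_rot: [0.317, 0.517, 0.766, -0.215]
contact_force: [-0.4, 0.8, 0.4]
gripper_width: 0.0871
grip_force: 0.0
```

Emit:
{"op": "servo_tool", "data": {
  "motion": [
    [[0,0,0],[0,0,0]],
    [[0,0,0],[0,0,0]],
    [[0,0,0],[0,0,0]],
    [[0,0,0],[0,0,0]],
    [[0,0,0],[0,0,0]],
    [[0,0,0],[0,0,0]],
    [[0,0,0],[0,0,0]],
    [[0,0,0],[0,0,0]],
    [[0,0,0],[0,0,0]],
    [[0,0,0],[0,0,0]]
  ],
  "hand": 1
}}

```text
clock: 6.2
tool_pos: [0.4798, 0.0197, 0.0186]
ee_rot: [0.317, 0.517, 0.766, -0.215]
contact_force: [-0.3, -0.1, 0.7]
gripper_width: 0.0319
grip_force: 30.0
```

```bash
python3 - <<'E'
from h import *
lane()
E
```

```text
grasp u,w,z [0.0908 0.0012 0.0321] dir u,w,z [-0.707 -0.002 -0.707] y.N 1.0 q [-0.03  0.5  -0.75  2.13  1.09  1.34 -1.07] t 6.2 F [-0.3 -0.1  0.7]
```

Emit:
{"op": "servo_tool", "data": {
  "motion": [
    [[-0.4,0,-0.4],[0,0,0]],
    [[-0.8,0,-0.8],[0,0,0]],
    [[-1,0,-1],[0,0,0]],
    [[-1,0,-1],[0,0,0]],
    [[-1,0,-1],[0,0,0]],
    [[0,0,0],[0,0,0]],
    [[0,0,0],[0,6,0]],
    [[0,0,0],[0,6,0]],
    [[0,0,0],[0,6,0]],
    [[0,0,0],[0,6,0]],
    [[0,0,0],[0,6,0]],
    [[0,0,0],[0,6,0]]
  ]
}}

```text
clock: 7.4
tool_pos: [0.4802, 0.0197, 0.0786]
ee_rot: [0.064, 0.558, 0.826, -0.043]
contact_force: [-0.7, -0.5, -1.2]
gripper_width: 0.0319
grip_force: 30.0
```

Emit:
{"op": "servo_tool", "data": {
  "motion": [
    [[0,0,0],[0,6,0]],
    [[0,0,0],[0,6,0]],
    [[0,0,0],[0,6,0]],
    [[0,0,0],[0,6,0]],
    [[0,0,0],[0,6,0]],
    [[0,0,0],[0,6,0]],
    [[0,0,0],[0,6,0]],
    [[0,0,0],[0,6,0]],
    [[0,0,0],[0,6,0]],
    [[0,0,0],[0,0,0]],
    [[0,0,0],[0,0,0]]
  ]
}}

```text
clock: 8.5
tool_pos: [0.4797, 0.0199, 0.0776]
ee_rot: [-0.317, 0.518, 0.765, 0.214]
contact_force: [-0.6, 1.0, -0.1]
gripper_width: 0.0318
grip_force: 30.0
```

```bash
python3 - <<'E'
from h import *
lane(); plan(.085,.0005,.055,45)
a=cam('side'); cv2.imwrite('pics/s3.png',cv2.resize(a['image'][130:370,280:560,::-1],None,fx=2.5,fy=2.5))
E
```

```text
grasp u,w,z [0.0642 0.0011 0.091 ] dir u,w,z [ 0.707  0.001 -0.707] y.N 1.0 q [ 0.92  0.68 -0.82  1.74 -0.2   1.33  0.59] t 8.5 F [-0.6  1.  -0.1]
turn [ 0.04  0.03 -0.15] then shift cm [-1.08 -0.06  4.02] | shift first cm [-1.08 -0.06  4.02]
```

View pics/s3.png

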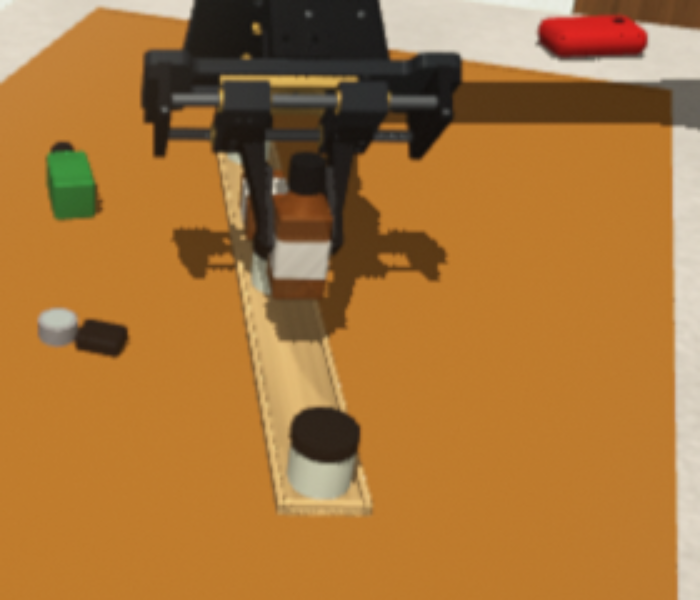

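The bottle is upright in the fingers (about 300,230), above the tray in its gap. Move out into the gap and lower slowly.

Emit:
{"op": "servo_tool", "data": {
  "motion": [
    [[0.7,0,0.7],[0,0,0]],
    [[0.8,0,0.8],[0,0,0]],
    [[-0.9,0,0.9],[0,0,0]],
    [[-0.9,0,0.9],[0,0,0]],
    [[-0.6,-0.05,0.6],[0,0,0]],
    [[-0.2,0,0.2],[0,0,0]],
    [[-0.1,0,0.1],[0,0,0]],
    [[-0.1,0,0.1],[0,0,0]],
    [[0,0,0],[0,0,0]],
    [[0,0,0],[0,0,0]]
  ]
}}

```text
clock: 9.55
tool_pos: [0.4717, 0.0392, 0.0387]
ee_rot: [-0.317, 0.517, 0.765, 0.214]
contact_force: [0.9, 0.2, -2.2]
gripper_width: 0.0314
grip_force: 30.0
```

```bash
python3 - <<'E'
from h import *
lane(); plan(.085,.0008,.046,45)
E
```

```text
grasp u,w,z [0.0851 0.0009 0.0521] dir u,w,z [ 0.707  0.001 -0.707] y.N 1.0 q [ 0.9   0.71 -0.81  1.79 -0.19  1.25  0.6 ] t 9.55 F [ 0.9  0.2 -2.2]
turn [ 0.07  0.01 -0.11] then shift cm [-0.44 -0.01  0.43] | shift first cm [-0.44 -0.01  0.43]
```

Lower in ~0.7 mm steps, checking the force.

Emit:
{"op": "servo_tool", "data": {
  "motion": [
    [[-0.1,0,0.1],[0,0,0]],
    [[-0.1,0,0.1],[0,0,0]],
    [[-0.05,0,0.05],[0,0,0]],
    [[0,0,0],[0,0,0]],
    [[0,0,0],[0,0,0]]
  ]
}}

```text
clock: 10.05
tool_pos: [0.4715, 0.0392, 0.0349]
ee_rot: [-0.317, 0.517, 0.765, 0.214]
contact_force: [-0.1, 0.9, -1.1]
gripper_width: 0.0314
grip_force: 30.0
```

Emit:
{"op": "servo_tool", "data": {
  "motion": [
    [[-0.05,0,0.05],[0,0,0]],
    [[-0.05,0,0.05],[0,0,0]],
    [[0,0,0],[0,0,0]],
    [[0,0,0],[0,0,0]]
  ]
}}

```text
clock: 10.45
tool_pos: [0.4715, 0.0392, 0.0337]
ee_rot: [-0.317, 0.517, 0.765, 0.214]
contact_force: [-1.0, -1.8, 3.6]
gripper_width: 0.0316
grip_force: 30.0
```

```bash
python3 - <<'E'
from h import *
lane()
d=cam('side'); C=cloud(d); D=C-O; u=D@AX; w=D@N; z=C[...,2]
hsv=cv2.cvtColor(d['image'],cv2.COLOR_RGB2HSV)
m=(d['depth']>0)&(abs(w)<.014)&(u>.06)&(u<.16)&(z>.008)
print(np.percentile(u[m],[1,50,99]).round(4),np.percentile(z[m],[.5,5,95,99.5]).round(4))
save(d,'s4.png')
E
```

```text
grasp u,w,z [0.0851 0.0008 0.0472] dir u,w,z [ 0.707  0.001 -0.707] y.N 1.0 q [ 0.89  0.72 -0.8   1.79 -0.18  1.24  0.6 ] t 10.45 F [-1.  -1.8  3.6]
[0.0611 0.1108 0.1144] [0.009  0.0139 0.1143 0.1173]
```

Emit:
{"op": "servo_tool", "data": {
  "motion": [
    [[0,0,0],[0,0,0]],
    [[0,0,0],[0,0,0]]
  ]
}}

```text
clock: 10.7
tool_pos: [0.4715, 0.0392, 0.0337]
ee_rot: [-0.317, 0.517, 0.765, 0.214]
contact_force: [-1.4, -2.3, 5.6]
gripper_width: 0.0315
grip_force: 30.0
```

Emit:
{"op": "servo_tool", "data": {
  "motion": [
    [[-0.03,0,0.03],[0,0,0]],
    [[0,0,0],[0,0,0]],
    [[0,0,0],[0,0,0]]
  ]
}}

```text
clock: 11.0
tool_pos: [0.4716, 0.0392, 0.0337]
ee_rot: [-0.317, 0.517, 0.765, 0.214]
contact_force: [-1.6, -3.3, 9.9]
gripper_width: 0.0318
grip_force: 30.0
```

On the floor. Ease back to a light touch, release, then retreat along the tool axis.

Emit:
{"op": "servo_tool", "data": {
  "motion": [
    [[0.04,0,-0.04],[0,0,0]],
    [[0,0,0],[0,0,0]]
  ]
}}

```text
clock: 11.2
tool_pos: [0.4715, 0.0392, 0.0337]
ee_rot: [-0.317, 0.517, 0.765, 0.214]
contact_force: [-0.9, -0.9, 4.7]
gripper_width: 0.0318
grip_force: 30.0
```

Emit:
{"op": "servo_tool", "data": {
  "motion": [
    [[0,0,0],[0,0,0]],
    [[0,0,0],[0,0,0]],
    [[0,0,0],[0,0,0]],
    [[0,0,0],[0,0,0]],
    [[0,0,0],[0,0,0]],
    [[0,0,0],[0,0,0]],
    [[0,0,-0.5],[0,0,0]],
    [[0,0,-1.5],[0,0,0]],
    [[0,0,-3],[0,0,0]],
    [[0,0,-4],[0,0,0]],
    [[0,0,-4],[0,0,0]],
    [[0,0,-1],[0,0,0]]
  ],
  "hand": -1
}}

```text
clock: 12.4
tool_pos: [0.5109, -0.0561, 0.1352]
ee_rot: [-0.315, 0.519, 0.765, 0.215]
contact_force: [1.0, -0.2, -0.5]
gripper_width: 0.0873
grip_force: 0.0
```

```bash
python3 - <<'E'
from h import *
d=cam('side'); lane(); plan(-.096,.0005,.174,45); plan(-.096,.0005,.06,45)
cv2.imwrite('pics/s5.png',cv2.resize(d['image'][130:370,280:560,::-1],None,fx=2.5,fy=2.5))
measure(cam('top'))
E
```

```text
grasp u,w,z [-0.0173  0.0014  0.1482] dir u,w,z [ 0.705  0.005 -0.71 ] y.N 1.0 q [ 0.95  0.68 -0.79  1.56 -0.18  1.52  0.6 ] t 12.45 F [ 0.  -1.2  1.1]
turn [ 0.31  0.2  -0.16] then shift cm [-3.73 -0.1  -7.39] | shift first cm [-3.76 -0.05 -7.37]
turn [ 0.31  0.2  -0.16] then shift cm [-11.79  -0.1    0.68] | shift first cm [-11.79  -0.07   0.72]
500 [96.3  2.4] [31.7 32.4] 0.6 u [0.0808 0.1119] z [0.0656 0.0938]
9812 [-101.4   -0. ] [ 60.  127.2] 90.0 u [-0.1641 -0.0397] z [0.2882 0.3456]
jar -0.2 -0.183 0.0048 0.3662
jar 0 0.0003 0.0012 0.0407
jar 0.2 0.201 0.0017 0.041
```

View pics/s5.png

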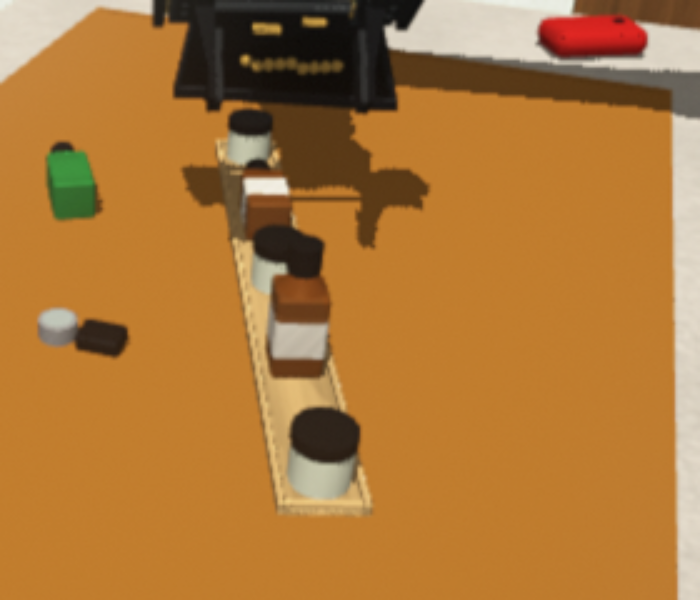

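The left bottle stands upright (300,325) and the jars and loupe are undisturbed. On to the right bottle: same scheme mirrored, and the tool already has the right tilt.

Emit:
{"op": "servo_tool", "data": {
  "motion": [
    [[0,0,-0.5],[0.3,0.2,-0.15]],
    [[-1.2,0,-2.3],[0,0,0]],
    [[-1.2,0,-2.3],[0,0,0]],
    [[-1.2,0,-2.2],[0,0,0]],
    [[-1.5,0,1.5],[0,0,0]],
    [[-2,0,2],[0,0,0]],
    [[-2,0,2],[0,0,0]],
    [[-1.5,-0.1,1.5],[0,0,0]],
    [[-1,0,1],[0,0,0]],
    [[0,0,0],[0,0,0]],
    [[0,0,0],[0,0,0]]
  ]
}}

```text
clock: 13.6
tool_pos: [0.5366, -0.1238, 0.046]
ee_rot: [-0.32, 0.515, 0.766, 0.214]
contact_force: [-0.0, -0.7, 1.0]
gripper_width: 0.0872
grip_force: 0.0
```

```bash
python3 - <<'E'
from h import *
lane(); plan(-.095,.0002,.032,45)
E
```

```text
grasp u,w,z [-0.0904  0.      0.0594] dir u,w,z [ 0.71  -0.004 -0.704] y.N 1.0 q [ 0.92  0.87 -0.71  1.43 -0.07  1.52  0.68] t 13.6 F [-0.  -0.7  1. ]
turn [-0.24 -0.23  0.07] then shift cm [-2.27  0.02  1.61] | shift first cm [-2.28  0.03  1.6 ]
```

Emit:
{"op": "servo_tool", "data": {
  "motion": [
    [[-0.6,0,0.3],[-0.24,-0.23,0]],
    [[-0.7,0,0.5],[0,0,0]],
    [[-0.6,0,0.5],[0,0,0]],
    [[-0.3,0.02,0.3],[0,0,0]],
    [[0,0,0],[0,0,0]],
    [[0,0,0],[0,0,0]]
  ]
}}

```text
clock: 14.2
tool_pos: [0.5382, -0.1278, 0.0186]
ee_rot: [-0.317, 0.516, 0.766, 0.214]
contact_force: [0.1, 0.1, -0.3]
gripper_width: 0.0868
grip_force: 0.0
```

```bash
python3 - <<'E'
from h import *
lane(); plan(-.095,.0002,.032,45)
E
```

```text
grasp u,w,z [-0.0947 -0.0001  0.032 ] dir u,w,z [ 0.707 -0.    -0.707] y.N 1.0 q [ 0.92  0.91 -0.7   1.43 -0.06  1.49  0.69] t 14.2 F [ 0.1  0.1 -0.3]
turn [-0.    0.01  0.04] then shift cm [-0.02  0.03 -0.02] | shift first cm [-0.02  0.03 -0.02]
```

Emit:
{"op": "servo_tool", "data": {
  "motion": [
    [[0,0,0],[0,0,0]],
    [[0,0,0],[0,0,0]],
    [[0,0,0],[0,0,0]],
    [[0,0,0],[0,0,0]],
    [[0,0,0],[0,0,0]],
    [[0,0,0],[0,0,0]],
    [[0,0,0],[0,0,0]],
    [[0,0,0],[0,0,0]],
    [[0,0,0],[0,0,0]],
    [[0,0,0],[0,0,0]]
  ],
  "hand": 1
}}

```text
clock: 15.2
tool_pos: [0.5381, -0.128, 0.0185]
ee_rot: [-0.317, 0.516, 0.766, 0.214]
contact_force: [-0.3, -0.1, -0.1]
gripper_width: 0.0317
grip_force: 30.0
```

Emit:
{"op": "servo_tool", "data": {
  "motion": [
    [[0.4,0,-0.4],[0,0,0]],
    [[0.8,0,-0.8],[0,0,0]],
    [[1,0,-1],[0,0,0]],
    [[1,0,-1],[0,0,0]],
    [[1,0,-1],[0,0,0]],
    [[0,0,0],[0,0,0]],
    [[0,0,0],[0,-6,0]],
    [[0,0,0],[0,-6,0]],
    [[0,0,0],[0,-6,0]],
    [[0,0,0],[0,-6,0]],
    [[0,0,0],[0,-6,0]],
    [[0,0,0],[0,-6,0]]
  ]
}}

```text
clock: 16.4
tool_pos: [0.5382, -0.1281, 0.0783]
ee_rot: [-0.063, 0.557, 0.827, 0.043]
contact_force: [-0.0, 0.1, -1.0]
gripper_width: 0.0317
grip_force: 30.0
```

Emit:
{"op": "servo_tool", "data": {
  "motion": [
    [[0,0,0],[0,-6,0]],
    [[0,0,0],[0,-6,0]],
    [[0,0,0],[0,-6,0]],
    [[0,0,0],[0,-6,0]],
    [[0,0,0],[0,-6,0]],
    [[0,0,0],[0,-6,0]],
    [[0,0,0],[0,-6,0]],
    [[0,0,0],[0,-6,0]],
    [[0,0,0],[0,-6,0]],
    [[0,0,0],[0,0,0]],
    [[0,0,0],[0,0,0]]
  ]
}}

```text
clock: 17.5
tool_pos: [0.5378, -0.1273, 0.0772]
ee_rot: [0.316, 0.516, 0.767, -0.213]
contact_force: [0.2, 0.1, -1.0]
gripper_width: 0.0313
grip_force: 30.0
```

```bash
python3 - <<'E'
from h import *
lane(); plan(-.088,.0004,.053,-45)
E
```

```text
grasp u,w,z [-0.0672 -0.0002  0.0907] dir u,w,z [-0.705  0.    -0.709] y.N 1.0 q [ 0.21  0.32 -0.62  2.14  1.13  1.14 -0.73] t 17.5 F [ 0.2  0.1 -1. ]
turn [ 0.01 -0.17  0.14] then shift cm [1.19 0.06 4.13] | shift first cm [1.18 0.06 4.14]
```

Emit:
{"op": "servo_tool", "data": {
  "motion": [
    [[-0.7,0,0.7],[0,-0.17,0.1]],
    [[-0.7,0,0.8],[0,0,0]],
    [[0.9,0,0.9],[0,0,0]],
    [[0.8,0.06,0.8],[0,0,0]],
    [[0.5,0,0.5],[0,0,0]],
    [[0.2,0,0.2],[0,0,0]],
    [[0.1,0,0.1],[0,0,0]],
    [[0.1,0,0.1],[0,0,0]],
    [[0,0,0],[0,0,0]],
    [[0,0,0],[0,0,0]]
  ]
}}

```text
clock: 18.5
tool_pos: [0.5467, -0.1468, 0.0408]
ee_rot: [0.319, 0.517, 0.765, -0.214]
contact_force: [0.5, -0.8, -0.5]
gripper_width: 0.032
grip_force: 30.0
```

```bash
python3 - <<'E'
from h import *
lane(); plan(-.088,.0004,.047,-45)
a=cam('side'); cv2.imwrite('pics/s6.png',cv2.resize(a['image'][130:370,280:560,::-1],None,fx=2.5,fy=2.5))
E
```

```text
grasp u,w,z [-0.0885  0.0006  0.0542] dir u,w,z [-0.71   0.001 -0.704] y.N 1.0 q [ 0.22  0.4  -0.58  2.15  1.23  1.1  -0.81] t 18.5 F [ 0.5 -0.8 -0.5]
turn [ 0.06  0.21 -0.1 ] then shift cm [ 0.55 -0.03  0.47] | shift first cm [ 0.55 -0.03  0.47]
```

View pics/s6.png

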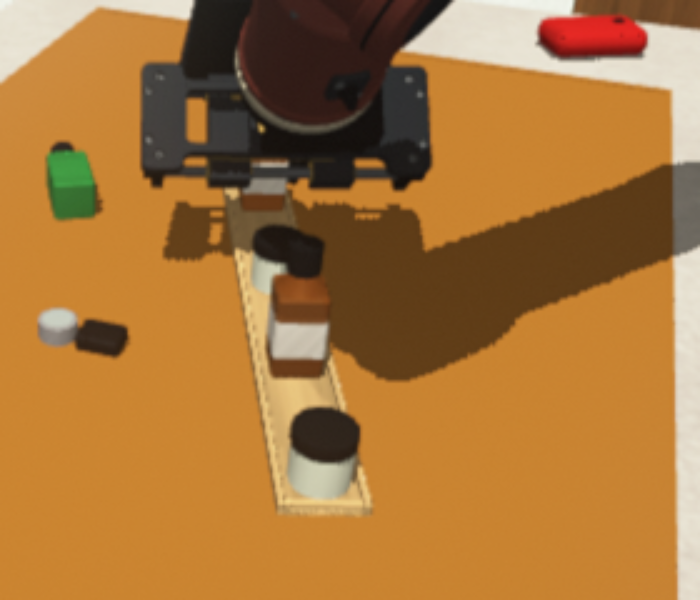

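The right bottle hangs upright over its gap, its base at (263,200). The other things are unchanged. Lower it gently.

Emit:
{"op": "servo_tool", "data": {
  "motion": [
    [[0.15,0,0.1],[0,0.2,0]],
    [[0.12,0,0.1],[0,0,0]],
    [[0.08,0,0.08],[0,0,0]],
    [[0,0,0],[0,0,0]],
    [[0,0,0],[0,0,0]]
  ]
}}

```text
clock: 19.05
tool_pos: [0.5463, -0.1464, 0.036]
ee_rot: [0.318, 0.517, 0.766, -0.213]
contact_force: [0.5, -0.4, -0.3]
gripper_width: 0.032
grip_force: 30.0
```

Emit:
{"op": "servo_tool", "data": {
  "motion": [
    [[0.05,0,0.05],[0,0,0]],
    [[0,0,0],[0,0,0]],
    [[0,0,0],[0,0,0]]
  ]
}}

```text
clock: 19.35
tool_pos: [0.5463, -0.1464, 0.0353]
ee_rot: [0.318, 0.517, 0.766, -0.213]
contact_force: [0.1, 0.3, -0.4]
gripper_width: 0.0319
grip_force: 30.0
```

Emit:
{"op": "servo_tool", "data": {
  "motion": [
    [[0.05,0,0.05],[0,0,0]],
    [[0,0,0],[0,0,0]],
    [[0,0,0],[0,0,0]]
  ]
}}

```text
clock: 19.65
tool_pos: [0.5463, -0.1464, 0.0346]
ee_rot: [0.318, 0.517, 0.766, -0.213]
contact_force: [0.3, -1.2, -0.4]
gripper_width: 0.0317
grip_force: 30.0
```

Emit:
{"op": "servo_tool", "data": {
  "motion": [
    [[0.05,0,0.05],[0,0,0]],
    [[0,0,0],[0,0,0]],
    [[0,0,0],[0,0,0]]
  ]
}}

```text
clock: 19.95
tool_pos: [0.5463, -0.1464, 0.0339]
ee_rot: [0.318, 0.517, 0.766, -0.213]
contact_force: [-0.2, 0.6, -1.1]
gripper_width: 0.0316
grip_force: 30.0
```

```bash
python3 - <<'E'
from h import *
lane()
E
```

```text
grasp u,w,z [-0.0881  0.0004  0.0473] dir u,w,z [-0.707  0.001 -0.707] y.N 1.0 q [ 0.21  0.41 -0.58  2.15  1.24  1.1  -0.82] t 19.95 F [-0.2  0.6 -1.1]
```

Emit:
{"op": "servo_tool", "data": {
  "motion": [
    [[0.05,0,0.05],[0,0,0]],
    [[0,0,0],[0,0,0]],
    [[0,0,0],[0,0,0]]
  ]
}}

```text
clock: 20.25
tool_pos: [0.5463, -0.1464, 0.0332]
ee_rot: [0.318, 0.517, 0.766, -0.213]
contact_force: [0.4, -0.2, -0.9]
gripper_width: 0.0318
grip_force: 30.0
```

Emit:
{"op": "servo_tool", "data": {
  "motion": [
    [[0.03,0,0.03],[0,0,0]],
    [[0,0,0],[0,0,0]],
    [[0,0,0],[0,0,0]]
  ]
}}

```text
clock: 20.55
tool_pos: [0.5463, -0.1464, 0.0328]
ee_rot: [0.318, 0.517, 0.766, -0.213]
contact_force: [0.7, 0.2, -1.0]
gripper_width: 0.0316
grip_force: 30.0
```

Emit:
{"op": "servo_tool", "data": {
  "motion": [
    [[0.03,0,0.03],[0,0,0]],
    [[0,0,0],[0,0,0]],
    [[0,0,0],[0,0,0]]
  ]
}}

```text
clock: 20.85
tool_pos: [0.5463, -0.1464, 0.0323]
ee_rot: [0.318, 0.517, 0.766, -0.213]
contact_force: [-0.6, -1.1, 0.3]
gripper_width: 0.0319
grip_force: 30.0
```

Emit:
{"op": "servo_tool", "data": {
  "motion": [
    [[0.03,0,0.03],[0,0,0]],
    [[0,0,0],[0,0,0]],
    [[0,0,0],[0,0,0]]
  ]
}}

```text
clock: 21.15
tool_pos: [0.5463, -0.1464, 0.0319]
ee_rot: [0.318, 0.517, 0.766, -0.213]
contact_force: [0.7, -0.2, -0.8]
gripper_width: 0.0317
grip_force: 30.0
```

Emit:
{"op": "servo_tool", "data": {
  "motion": [
    [[0.04,0,0.04],[0,0,0]],
    [[0,0,0],[0,0,0]],
    [[0,0,0],[0,0,0]]
  ]
}}

```text
clock: 21.45
tool_pos: [0.5463, -0.1464, 0.0314]
ee_rot: [0.318, 0.517, 0.766, -0.213]
contact_force: [0.1, -0.7, -0.9]
gripper_width: 0.0318
grip_force: 30.0
```

Emit:
{"op": "servo_tool", "data": {
  "motion": [
    [[0.04,0,0.04],[0,0,0]],
    [[0,0,0],[0,0,0]],
    [[0,0,0],[0,0,0]]
  ]
}}

```text
clock: 21.75
tool_pos: [0.5465, -0.1465, 0.0313]
ee_rot: [0.318, 0.517, 0.766, -0.213]
contact_force: [-1.3, 1.3, 4.9]
gripper_width: 0.0317
grip_force: 30.0
```

Light contact (about 5 N). Release and retreat.

Emit:
{"op": "servo_tool", "data": {
  "motion": [
    [[0,0,0],[0,0,0]],
    [[0,0,0],[0,0,0]],
    [[0,0,0],[0,0,0]],
    [[0,0,0],[0,0,0]],
    [[0,0,0],[0,0,0]],
    [[0,0,0],[0,0,0]],
    [[0,0,-0.5],[0,0,0]],
    [[0,0,-1.5],[0,0,0]],
    [[0,0,-3],[0,0,0]],
    [[0,0,-4],[0,0,0]],
    [[0,0,-4],[0,0,0]],
    [[0,0,-1],[0,0,0]]
  ],
  "hand": -1
}}

```text
clock: 22.95
tool_pos: [0.5099, -0.0508, 0.1329]
ee_rot: [0.319, 0.516, 0.766, -0.211]
contact_force: [0.5, -0.2, -0.3]
gripper_width: 0.087
grip_force: 0.0
```

Emit:
{"op": "servo_tool", "data": {
  "motion": [
    [[-1.5,0,-1.5],[0,0,0]],
    [[-1.5,0,-1.5],[0,0,0]],
    [[-1.5,0,-1.5],[0,0,0]],
    [[0,0,0],[0,0,0]],
    [[0,0,0],[0,0,0]],
    [[0,0,0],[0,0,0]]
  ]
}}

```text
clock: 23.55
tool_pos: [0.5085, -0.0552, 0.1924]
ee_rot: [0.317, 0.517, 0.766, -0.214]
contact_force: [0.1, 1.1, -0.1]
gripper_width: 0.087
grip_force: 0.0
```

```bash
python3 - <<'E'
from h import *
d=cam('side'); lane()
cv2.imwrite('pics/s7.png',cv2.resize(d['image'][130:370,280:560,::-1],None,fx=2.5,fy=2.5))
measure(cam('top'))
E
```

```text
grasp u,w,z [ 0.0108 -0.0003  0.2058] dir u,w,z [-0.707 -0.001 -0.707] y.N 1.0 q [ 0.17  0.11 -0.73  2.06  0.89  1.31 -0.56] t 23.6 F [-0.2 -0.3 -0.7]
11023 [98.5 -0. ] [133.  60.] 0.0 u [0.0344 0.1642] z [0.3672 0.4096]
598 [-98.3   2. ] [32.5 32.7] 89.7 u [-0.1127 -0.0822] z [0.0647 0.0937]
jar -0.2 -0.1983 0.0013 0.0407
jar 0 -0.0045 0.0011 0.0407
jar 0.2 0.1977 0.0077 0.4572
```

View pics/s7.png

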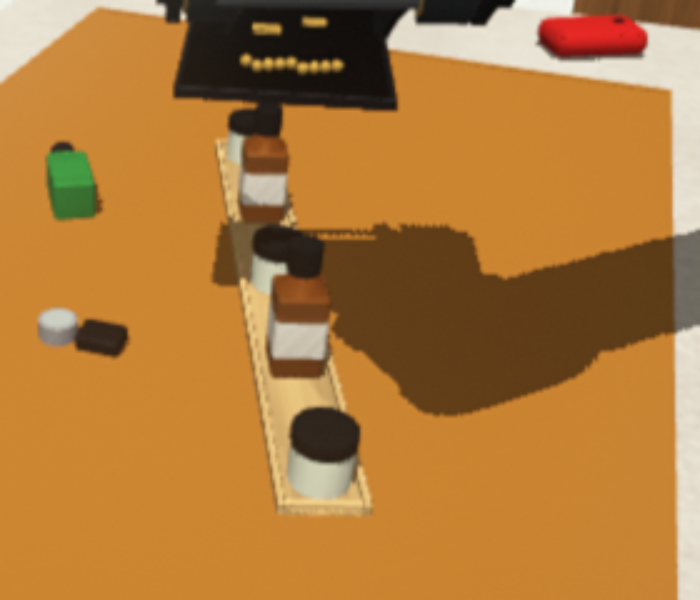

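Both bottles stand upright (263,180 and 300,325). The jars and loupe are where they were, and the arm is clear.

```bash
python3 -c "
from bench import order; print(order.sign_off())"
```

```text
the job is handed in; nothing more can be done
None
```

Both amber bottles stand upright on the tray floor in their own gaps and are released, the jars and loupe show no shift in the last images, and I handed the job in at about 24 s.

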